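Pack the last painted block and close the transport case

ROBOT

A 6-joint arm with a two-finger parallel gripper is mounted at the origin on the work surface. World frame = base frame: x ahead of the robot, y to its left, z up, the work surface at z = 0. Lengths are in m, angles in rad, forces in N, time in s.
With the tool pointing down it reaches from about 0.4 to 0.825 m from the base axis. Payload 7 kg.
Tool frame: the origin (TCP) lies midway between the tips of the shut fingers; the grasp point (between the pads) lies 19 mm behind it (grip_point_offset is the distance from the TCP to the grasp point, in m); z points along the fingers, y is the line along which they close (so a half turn about z gives the same grasp; the last joint's range is limited). The gripper opens to 88 mm and grips with 3 to 60 N. Pads are 19 mm wide; open, the fingers measure 130 mm over their backs; the gripper's body (78 mm by 193 mm) begins 47 mm behind the grasp point.
Start: joints at [-0.822, 0.359, 0.012, 0, -1.224, -0.288], TCP at [0.3, -0.605, 0.227] pointing down, gripper open.
Joint ranges: [-3.07, 3.07], [-1.43, 2.12], [-1.02, 1.25], [-3.03, 1.67], [-3.05, -0], [-3.03, 3.03]. Speed limits (rad/s): [2.39, 2.39, 3.01, 3.14, 3.14, 3.14].

INTERFACE

Orientations are given as [roll, pitch, yaw] about the fixed x, y, z axes, in that order (R = Rz(yaw) Ry(pitch) Rx(roll)).
In Python, from station import get_state, grab_frame, camera_params, job_done, grip_point_offset gives the robot as it stands.
- The arm moves only by the shell command python3 -m creep 'ROWS' [FORCE]. ROWS is JSON, a list that holds one entry, the list of rows, each a list of 7 numbers: the finger opening in cm, from 0 to 8.76, then the shift along the tool's x, y, z in cm, then the turn, a rotation vector about the tool's x, y, z in rad. In form: [[[fingers, tx, ty, tz, wx, wy, wz], ...]]. A call has 1 to 20 rows; each row is the pose to reach, as a shift and turn from the pose commanded when the call began, along the tool's axes at that moment; what a row does not reach only later rows make up. A row lasts 1/8 s, in which the tool goes at most 62.5 mm and 10.7 degrees, less where a joint would pass 70% of its speed; a pose out of reach is approached as far as the arm can. A call with a gripper value outside its range is refused whole. The fingers move at their own pace and stop on an object; FORCE is the grip in N (left out, the last holds). Time passes only in rows, so rows that repeat a pose let the fingers close. It gives the time, the measured TCP pose, the force, the opening and the grip force at its end, in the units of the state.
- get_state(): the state, without advancing time (a new reading comes with each control period).
- grab_frame(name): name is "side" or "top" or "wrist"; returns the picture (420x560x3 uint8, blue, green, red); there is no depth.
- camera_params(name): a dict with "vertical_fov" (degrees; the focal length in pixels is half the picture's height over the tangent of half this angle, whatever the lens; pixels are square), "cx", "cy" (the principal point, pixels), "view" (4x4, takes a point from world to camera coordinates). Camera axes: x right, y down, z forward; pixel columns grow to the right and rows downward; lengths in m; the calibration is good to about 2 mm. A picture is of the moment at which its call begins: read the wrist's pose just before it. camera_params takes no time and is no camera call; for the wrist camera it gives the pose at the moment of the call.
- job_done(): hands the job in; it is judged then, once.
The state is a dict: "t": time; "q": joint angles; "qd": joint speeds; "joint_efforts": joint torques, N m; "eef_pos": TCP position; "ee_rot": TCP orientation; "force": force on the tool from outside, world axes, zero at the start; "moment": the same for the moment, N m; "width": finger opening in m; "gripper_force": force on a finger pad.
Only numpy, scipy, OpenCV 4.12 (cv2) and the standard library are available. Lean on these libraries where they do the work, as an engineer would, in place of code of your own. Each camera call takes 0.05 s, during which the arm holds its last target. There are 200 camera calls.

TASK

Pack the finished block that lies on the small plywood board into the case: set it, recess up, squarely on the bare cork pad in line with the two blocks already there, and do not shift those. Then close the lid fully down, flush with the case, and turn the brass turn-button square across the lid to hold it shut. Leave the tin, the jar and the loose brush on the table where they are.

Things in the scene. Friction and masses are not known exactly. Their poses are not given: they have to be found in the camera images.
- block: the block to pack, lying flat on the board: wood painted matt grey, 52 x 52 mm square, 34 mm high, about 70 g, with a round orange-brown recess (36 mm wide, 9 mm deep) in its top; origin at the centre of its underside, z up out of the recess side, x and y along its edges (all four sides are alike)
- board: the plywood drying board under the block, 130 x 130 x 12 mm, fixed; origin at the centre of its underside
- case: open plywood transport case, fixed, 200 mm deep (x), 328 long (y), 56 high (z); origin: centre of its underside; +x to the hinge side, -x to the front wall (14 mm thick; other walls 12). Inner floor at z = 8 mm. Three block places in a row along y, at x = +26, y = -80, 0, +80 mm. Before the row: a batten (x = -20 mm) and a fixed brush (x = -50 mm), under 13 mm high
- pad: the bare cork pad, 52 x 52 x 1 mm, on the case floor at the free place (one of the three places; the other pads are hidden under blocks). It yields: a block on it stands with its underside at the level of the case floor, 8 mm above the table. Origin at its centre on the case floor, axes as the case
- packed_a: one of the two loose blocks already in the case, same make and size as the block to pack; origin at the centre of its underside
- packed_b: the other of the two loose blocks already in the case; origin at the centre of its underside
- lid (a joint): lid angle about its hinge line (rad): 0 = closed, flush with the rims; starts at 0.98 to 1.10 and stops at 1.10, so it overhangs the row of blocks. Torque hinges: it stays at any angle; 1 to 3 N at the front edge moves it down. A flat plywood board, 170 mm from hinge to front edge, 300 mm wide, 8 mm thick, 0.27 kg, that drops between the walls onto two rests
- case_hinge (a point): middle of the hinge line, which runs along the case's y; at x = +88, z = 56 mm in the case's frame, level with the closed lid's outer face. Axes as the case
- lid_edge (a point): middle of the front (free) edge of the lid, on its outer face, 172 mm from the hinge line; moves with the lid
- turn_button (a joint): angle of the brass turn-button about its vertical screw (rad): 0 = arm along the front wall, pointing to the case's +y; grows clockwise seen from above, over the lid; 1.57 = square across the lid, where a pin stops it; starts at -0.45 to 0.05 (along the wall or swung outward). Stays where left; about 1 N at its knob moves it
- button_pivot (a point): screw of the turn-button, on the rim of the front wall, at x = -93, y = 0, z = 56 mm in the case's frame
- button_knob (a point): top centre of the turn-button's upright knob: 12 mm across, 18 mm tall, 32 mm from the screw, its top 23 mm above the rim; the arm under it is 12 mm wide, its top 5 mm above the rim, and runs 38 mm from the screw
- tin: bystander: closed paint tin, 93 mm across, 113 mm high, 0.9 kg; origin at the centre of its underside
- jar: bystander: closed glass jar, 62 mm across, 85 mm high; origin at the centre of its underside
- brush: bystander: paintbrush lying on the table, 170 mm long; origin at the middle of its underside
Not all that is in view belongs to the job. Leave any blue or red look-alike of the block alone.

How it is judged:
By the outcome, as a careful person would: the job done as asked, in the order asked, and still so for the second after the job is handed in, with the robot touching nothing.
It also fails if it takes over 58 s, if anything falls off the work surface, if the arm or the gripper's body presses on something with over 40 N, if the wrist force passes 120 N, or if a joint passes its speed limit or range.

## Working session

There is one attempt and no reset: what is moved stays moved. The work goes in short steps, Python scripts to look and compute and a shell command to move; the robot and the scene stay as the last step left them, time stands still between calls to the robot, and variables do not carry over. Pictures are saved under pics/ and viewed, at most 10 in all, crops included, and the job is handed in when it is done.

```bash
mkdir -p pics; ls; python3 - <<'E'
from station import *
import cv2
s=get_state();print(s['t'],s['eef_pos'],s['ee_rot'],s['width'],grip_point_offset)
for n in('side','top','wrist'):
    f=grab_frame(n);cv2.imwrite(f'pics/{n}0.png',f)
    p=camera_params(n);print(n,p)
E
```

```text
pics
0.0 [ 0.29992222 -0.60417128  0.22565459] [ 3.13998219e+00 -1.12776636e-04 -2.68091179e+00] 0.08786985968139918 0.0188
side {'vertical_fov': 50.27571224530963, 'cx': 282.96381473951885, 'cy': 211.87930281678612, 'view': array([[-0.85670624, -0.5155504 ,  0.01619278,  0.41638897],
       [-0.3304491 ,  0.52447161, -0.78468651,  0.25683913],
       [ 0.39605279, -0.67759672, -0.61968127,  0.93646958],
       [ 0.        ,  0.        ,  0.        ,  1.        ]])}
top {'vertical_fov': 51.48090243447273, 'cx': 277.8144648497285, 'cy': 206.74483542738096, 'view': array([[ 0.02644442, -0.99914388,  0.03181524, -0.09474334],
       [-0.99094692, -0.03039148, -0.13076913,  0.51376603],
       [ 0.13162409, -0.02806911, -0.99090223,  0.90153964],
       [ 0.        ,  0.        ,  0.        ,  1.        ]])}
wrist {'vertical_fov': 70.92252034166548, 'cx': 283.6580874691654, 'cy': 213.76950483669165, 'view': array([[-0.44467531,  0.89569119,  0.00108064,  0.67467465],
       [ 0.86125704,  0.42724817,  0.2751278 , -0.03445858],
       [ 0.24596784,  0.12327325, -0.96140706,  0.38991198],
       [ 0.        ,  0.        ,  0.        ,  1.        ]])}
```

View pics/top0.png

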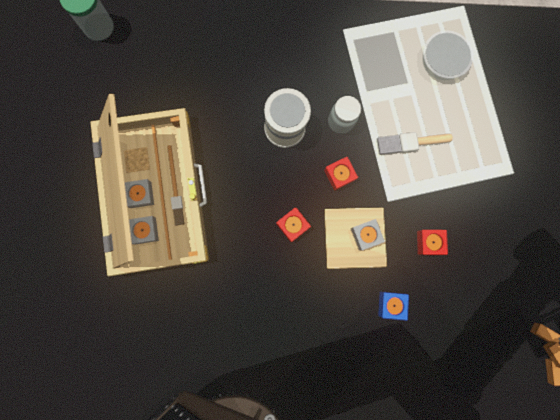

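View pics/side0.png

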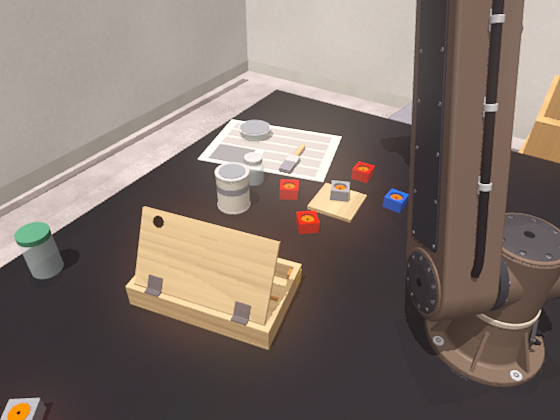

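The top view shows the block, grey with an orange recess, on the board at (369,235). Possible look-alikes are red at (342,173), (293,225) and (433,242), blue at (395,306), the packed grey blocks at (138,193) and (143,230), and a grey one on the table far left in the side view at (20,410). I choose the grey one on the board. The bare cork pad is at (136,160), and the lid overhangs from the left, where the hinge is.

```bash
cat > h.py <<'E'
import numpy as np,cv2
from station import *
from scipy.spatial.transform import Rotation as R
def ray(p,u,v):
    f=210/np.tan(np.radians(p['vertical_fov'])/2); V=p['view']
    d=V[:3,:3].T@np.array([(u-p['cx'])/f,(v-p['cy'])/f,1]); c=-V[:3,:3].T@V[:3,3]; return c,d
def onz(p,u,v,z):
    c,d=ray(p,u,v); return c+d*(z-c[2])/d[2]
def proj(p,X):
    f=210/np.tan(np.radians(p['vertical_fov'])/2); V=p['view']
    c=V[:3,:3]@np.asarray(X)+V[:3,3]; return np.array([p['cx']+f*c[0]/c[2],p['cy']+f*c[1]/c[2]])
def two(p1,a,p2,b):
    c1,d1=ray(p1,*a);c2,d2=ray(p2,*b)
    k=np.linalg.lstsq(np.c_[d1,-d2],c2-c1,rcond=None)[0]
    x1=c1+k[0]*d1;x2=c2+k[1]*d2; return (x1+x2)/2,np.linalg.norm(x1-x2)
def delta(pos,down_yaw=None,Rt=None,s=None):
    """row shift (cm) and rotvec from present pose to target TCP pose"""
    s=s or get_state(); R0=R.from_euler('xyz',s['ee_rot'])
    Rt=Rt or R.from_euler('xyz',[np.pi,0,down_yaw])
    return np.round(R0.inv().apply(np.array(pos)-s['eef_pos'])*100,2),np.round((R0.inv()*Rt).as_rotvec(),3)
E
python3 - <<'E'
from h import *
p=camera_params('top');f=cv2.imread('pics/top0.png')
for n,u,v,z in[('block',369,235,.046-.009),('boardTL',325,210,.012),('boardBR',386,268,.012),('pad',136,160,.009),('pa',138,193,.033),('pb',143,230,.033),('caseTR',187,110,.056),('caseBR',207,262,.056),('caseBL',107,274,.056),('tin',288,108,.113),('jar',347,105,.085),('btn',191,187,.06)]:
    print(n,onz(p,u,v,z).round(3))
a=cv2.resize(f[95:285,80:220],None,fx=3,fy=3,interpolation=cv2.INTER_CUBIC)
b=cv2.resize(f[200:275,315:395],None,fx=4.5,fy=4.5,interpolation=cv2.INTER_CUBIC)
o=np.zeros((570,790,3),np.uint8);o[:,:420]=a;o[:b.shape[0],425:425+b.shape[1]]=b
cv2.imwrite('pics/crop1.png',o)
E
```

```text
block [ 0.461 -0.277  0.037]
boardTL [ 0.515 -0.185  0.012]
boardBR [ 0.392 -0.32   0.012]
pad [0.615 0.237 0.009]
pa [0.537 0.22  0.033]
pb [0.458 0.204 0.033]
caseTR [0.717 0.121 0.056]
caseBR [0.394 0.063 0.056]
caseBL [0.365 0.265 0.056]
tin [ 0.709 -0.093  0.113]
jar [ 0.731 -0.219  0.085]
btn [0.549 0.103 0.06 ]
```

View pics/crop1.png

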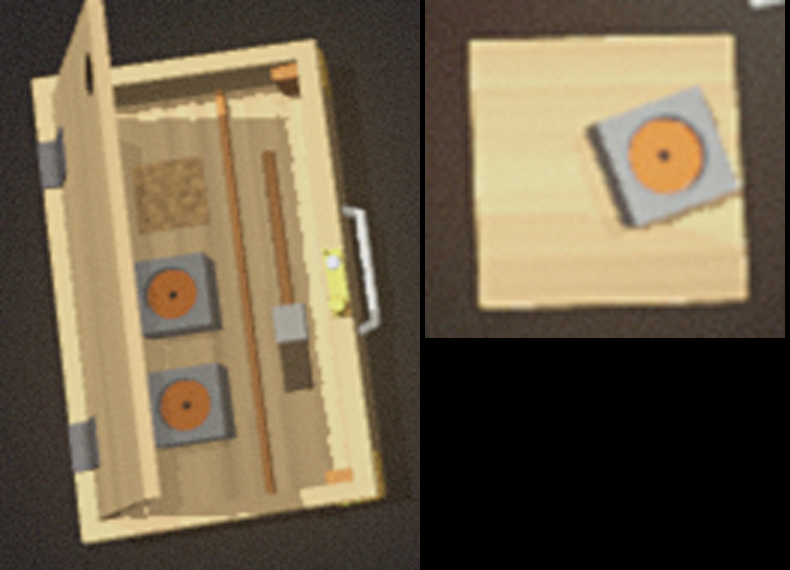

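The crop confirms the grey block at the right of the board, with its recess at about crop (665,154). The button, with its pale knob end, is at crop (333,262) to (338,308). Next I work out a first move to look closer.

```bash
python3 - <<'E'
from h import *
s=get_state();R0=R.from_euler('xyz',s['ee_rot']);p=camera_params('wrist');V=p['view']
c=-V[:3,:3].T@V[:3,3];print('cam in tool',R0.inv().apply(c-s['eef_pos']),'axis',R0.inv().apply(V[2,:3]),'right',R0.inv().apply(V[0,:3]))
t=camera_params('top')
# block corners from crop
C=[onz(t,(x-425)/4.5+315,y/4.5+200,.046) for x,y in[(597,120),(697,88),(740,187),(634,228)]]
print(np.round(C,4));
for i in range(4):
    e=C[(i+1)%4]-C[i];print(np.linalg.norm(e),np.degrees(np.arctan2(e[1],e[0])))
K=[onz(t,x/3+80,y/3+95,.056) for x,y in[(318,40),(382,495),(83,543),(32,78)]]
print(np.round(K,4))
for i in range(4):
    e=K[(i+1)%4]-K[i];print(np.linalg.norm(e),np.degrees(np.arctan2(e[1],e[0])))
print('ctr',np.mean(K,0),np.mean(C,0))
for yaw in (-2.68,-1.3,1.84):
  print(yaw,delta([.461-.0,-.277,.2],yaw))
E
```

```text
cam in tool [ 0.07412669 -0.00026617 -0.15776681] axis [-2.75246243e-01 -1.72428587e-04  9.61373744e-01] right [8.56493431e-05 9.99999976e-01 2.03878298e-04]
[[ 0.4771 -0.2411  0.046 ]
 [ 0.4937 -0.2887  0.046 ]
 [ 0.4474 -0.309   0.046 ]
 [ 0.4268 -0.2587  0.046 ]]
0.050423143621405764 -70.77406958143175
0.05052852703979564 -156.35691589292307
0.054300064318749446 112.31285171975985
0.053302632242489364 19.32638306004628
[[0.721  0.1238 0.056 ]
 [0.3985 0.0627 0.056 ]
 [0.3608 0.263  0.056 ]
 [0.6853 0.3238 0.056 ]]
0.3282562717937581 -169.27448705977227
0.20375263670484978 100.65860749217251
0.3301668516945159 10.618549216211404
0.20314747546203266 -79.88030138703176
ctr [0.54141712 0.19333907 0.056     ] [ 0.46122081 -0.27438539  0.046     ]
-2.68 (array([-28.98,  22.15,   2.61]), array([ 0.001, -0.   , -0.001]))
-1.3 (array([-28.98,  22.15,   2.61]), array([ 1.000e-03,  1.000e-03, -1.381e+00]))
1.84 (array([-28.98,  22.15,   2.61]), array([ 1.000e-03, -1.000e-03,  1.762e+00]))
```

```bash
python3 -m creep '[[[8.7,-29,22,2.6,0,0,-1.477],[8.7,-29,22,2.6,0,0,-1.477],[8.7,-29,22,2.6,0,0,-1.477],[8.7,-29,22,2.6,0,0,-1.477],[8.7,-29,22,2.6,0,0,-1.477],[8.7,-29,22,2.6,0,0,-1.477],[8.7,-29,22,2.6,0,0,-1.477],[8.7,-29,22,2.6,0,0,-1.477],[8.7,-29,22,2.6,0,0,-1.477],[8.7,-29,22,2.6,0,0,-1.477]]]'
python3 - <<'E'
from h import *
s=get_state();p=camera_params('wrist');f=grab_frame('wrist');cv2.imwrite('pics/w1.png',f)
print(s['t'],s['eef_pos'],s['ee_rot'])
hsv=cv2.cvtColor(f,cv2.COLOR_BGR2HSV)
m=cv2.inRange(hsv,(5,150,120),(20,255,255))
for c in cv2.findContours(m,0,2)[0]:
    if cv2.contourArea(c)>400:
        e=cv2.fitEllipse(c);print('orange',e)
        print(onz(p,*e[0],.040).round(4),onz(p,*e[0],.046).round(4))
# grey light top
g=cv2.inRange(hsv,(0,0,90),(179,60,255)); g=cv2.morphologyEx(g|m,cv2.MORPH_CLOSE,np.ones((9,9)))
for c in cv2.findContours(g,0,2)[0]:
    if cv2.contourArea(c)>2000:
        r=cv2.minAreaRect(c);b=cv2.boxPoints(r);P=np.array([onz(p,u,v,.046) for u,v in b]);
        print(r);print(P.round(4),P.mean(0));E=np.diff(P,axis=0);print(np.linalg.norm(E,axis=1),np.degrees(np.arctan2(E[:,1],E[:,0])))
E
```

```text
t: 1.4
eef_pos: [0.4619, -0.2787, 0.2004]
ee_rot: [3.141, 0.0, -1.208]
force: [-0.4, 0.4, 1.0]
width: 0.0869
gripper_force: 0.0
1.4 [ 0.46188264 -0.27866795  0.20044217] [ 3.14141486e+00  1.78960568e-04 -1.20771163e+00]
orange ((156.8277130126953, 205.4127960205078), (26.185190200805664, 32.35826873779297), 133.86448669433594)
[ 0.5915 -0.222   0.04  ] [ 0.5896 -0.2244  0.046 ]
orange ((283.0622863769531, 203.78720092773438), (28.813764572143555, 30.832504272460938), 92.56232452392578)
[ 0.4608 -0.2737  0.04  ] [ 0.4613 -0.2751  0.046 ]
orange ((422.6064453125, 199.58740234375), (24.05813217163086, 30.272123336791992), 46.90100860595703)
[ 0.318  -0.3331  0.04  ] [ 0.3212 -0.3333  0.046 ]
orange ((343.48760986328125, 76.77984619140625), (34.397274017333984, 37.552921295166016), 9.60699462890625)
[ 0.4508 -0.4162  0.04  ] [ 0.4515 -0.4149  0.046 ]
((189.5, 397.5), (43.0, 365.0), 90.0)
[[ 0.7164  0.0699  0.046 ]
 [ 0.2702 -0.0993  0.046 ]
 [ 0.2386 -0.0331  0.046 ]
 [ 0.7081  0.1449  0.046 ]] [0.48330672 0.02056648 0.046     ]
[0.47719419 0.07338567 0.50212188] [-159.23059781  115.5316
[... 172 characters left out ...]
 ]
 [ 0.4268 -0.2594  0.046 ]
 [ 0.4757 -0.2395  0.046 ]] [ 0.46097659 -0.27360765  0.046     ]
[0.0504407  0.05205578 0.05273979] [-157.9691167   113.21315543   22.08041159]
((26.5, 169.0), (62.0, 53.0), 90.0)
[[ 0.7573 -0.237   0.046 ]
 [ 0.7065 -0.2563  0.046 ]
 [ 0.6965 -0.1903  0.046 ]
 [ 0.7503 -0.1699  0.046 ]] [ 0.727662   -0.21336317  0.046     ]
[0.05431588 0.06676614 0.05754474] [-159.1928777    98.64228406   20.79895625]
((122.5, 65.5), (131.0, 245.0), 90.0)
[[ 0.7704 -0.3624  0.046 ]
 [ 0.5617 -0.4418  0.046 ]
 [ 0.5247 -0.3328  0.046 ]
 [ 0.7581 -0.2441  0.046 ]] [ 0.65371883 -0.34526995  0.046     ]
[0.22329168 0.11509068 0.24960883] [-159.17762929  108.73802131   20.80798699]
```

View pics/w1.png

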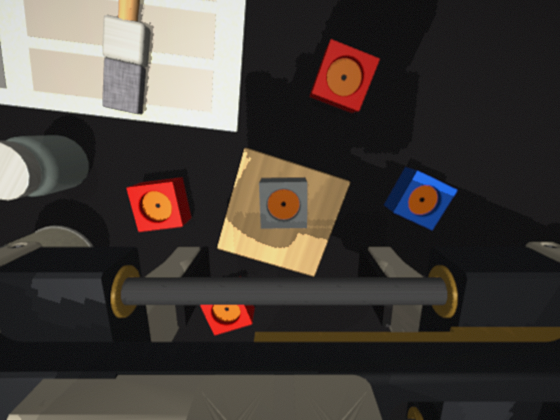

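The wrist view shows the grey block at (283,204), square to the picture, with the red ones at (157,205), (345,77) and (227,310) and the blue one at (423,200). The block centre is (0.461,-0.274) with yaw about 22°, and its sides measure 50–53 mm, which fits. Next I get the lid angle from the two views.

```bash
python3 - <<'E'
from h import *
t=camera_params('top');sd=camera_params('side')
for a,b in[((111,95),(143,211)),((131.5,264),(275,236))]:
    X,e=two(t,a,sd,b);
    yaw=np.radians(100.4);c=np.array([.541,.193]);d=X[:2]-c
    x=d@[np.cos(yaw),np.sin(yaw)];y=d@[-np.sin(yaw),np.cos(yaw)]
    print(X.round(3),e,'case',x,y,'phi',np.arctan2(X[2]-.056,.088-x),'len',np.hypot(X[2]-.056,.088-x))
g=lambda th:R.from_euler('xyz',[np.pi,0,-1.184])*R.from_rotvec([0,-th,0])
th=.50;Rt=g(th);z=Rt.as_matrix()[:,2];x=Rt.as_matrix()[:,0]
xh=np.array([np.cos(-1.184),np.sin(-1.184),0])
G=np.array([.461,-.274,.012+.029])+xh*.008   # grasp pt, 8mm toward 'front'
T=G+z*.0188
print('T',T,delta(T,Rt=Rt),'pre',delta(T-z*.08,Rt=Rt)); print('tip low',T[2]-.0095*np.sin(th))
E
```

```text
[0.69  0.233 0.195] 0.0013589264854799168 case 0.01247981983884496 -0.15386952769792045 phi 1.0735216789590343 len 0.1583125951700676
[0.395 0.172 0.217] 0.016023001579175425 case 0.006205781580204852 0.14768703081011791 phi 1.1004581119593384 len 0.18048636398109058
T [ 0.4606178  -0.27306165  0.02450145] (array([-0.58, -0.09, 17.6 ]), array([-0.006, -0.5  , -0.023])) pre (array([ 3.26, -0.17, 10.58]), array([-0.006, -0.5  , -0.023]))
tip low 0.01994690521972106
```

```bash
python3 -m creep '[[[8.7,3.3,-0.15,10.6,0,-0.5,-0.023],[8.7,3.3,-0.15,10.6,0,-0.5,-0.023],[8.7,3.3,-0.15,10.6,0,-0.5,-0.023],[8.7,3.3,-0.15,10.6,0,-0.5,-0.023],[8.7,1.3,-0.1,14.2,0,-0.5,-0.023],[8.7,-0.6,-0.1,17.6,0,-0.5,-0.023],[8.7,-0.6,-0.1,17.6,0,-0.5,-0.023],[8.7,-0.6,-0.1,17.6,0,-0.5,-0.023],[4.5,-0.6,-0.1,17.6,0,-0.5,-0.023],[4.5,-0.6,-0.1,17.6,0,-0.5,-0.023],[4.5,-0.6,-0.1,17.6,0,-0.5,-0.023],[4.5,-0.6,-0.1,17.6,0,-0.5,-0.023],[4.5,-0.6,-0.1,17.6,0,-0.5,-0.023],[4.5,-0.6,-0.1,17.6,0,-0.5,-0.023]]]' 20
```

```text
t: 3.2
eef_pos: [0.4608, -0.2728, 0.0247]
ee_rot: [-3.135, 0.5, -1.179]
force: [0.5, -1.2, 2.2]
width: 0.0519
gripper_force: 20.0
```

Gripped at 51.9 mm. I lift the block and measure the pad and case axes from the saved top image.

```bash
python3 -m creep '[[[4.5,-2.9,0,-5.3,0,0,0],[4.5,-5.8,0,-10.6,0,0,0],[4.5,-7.7,0,-14,0,0,0],[4.5,-7.7,0,-14,0,0,0]]]'
python3 - <<'E'
from h import *
t=camera_params('top');f=cv2.imread('pics/top0.png');hsv=cv2.cvtColor(f,cv2.COLOR_BGR2HSV)
m=cv2.inRange(hsv,(3,150,90),(20,255,255))
for c in cv2.findContours(m,0,2)[0]:
    if cv2.contourArea(c)>50:
        M=cv2.moments(c);u=M['m10']/M['m00'],M['m01']/M['m00']
        if u[0]<160: print('rec',np.round(u,1),cv2.contourArea(c),onz(t,*u,.0345).round(4))
# recess floors at z~.033, rim at .042
print('cork hsv',hsv[160,136],'floor hsv',hsv[160,155],hsv[175,136])
for x in range(118,160,2): print(x,hsv[150:170,x].mean(0).round(0),end=';')
# pad corners from crop1 (3x): 
P=[onz(t,x/3+80,y/3+95,.009) for x,y in[(135,167),(203,159),(209,225),(141,233)]]
print('\npad',np.round(P,4),np.mean(P,0))
E=np.diff(P,axis=0);print(np.linalg.norm(E,axis=1),np.degrees(np.arctan2(E[:,1],E[:,0])))
w=grab_frame('wrist');o=cv2.resize(f[140:180,110:170],None,fx=10,fy=10,interpolation=cv2.INTER_NEAREST)
cv2.imwrite('pics/w2.png',w)
E
```

```text
t: 3.7
eef_pos: [0.4613, -0.2735, 0.1877]
ee_rot: [-3.13, 0.494, -1.176]
force: [0.2, -0.6, -1.7]
width: 0.0518
gripper_force: 20.0
rec [141.4 229.5] 176.5 [0.459  0.2074 0.0345]
rec [137.  192.5] 168.0 [0.5379 0.2221 0.0345]
cork hsv [ 17 124 146] floor hsv [ 18 111 168] [ 19  99 175]
118 [ 20.  87. 221.];120 [ 19.  89. 217.];122 [ 19.  99. 171.];124 [ 18. 108. 154.];126 [ 17. 126. 136.];128 [ 17. 125. 144.];130 [ 17. 125. 151.];132 [ 18. 124. 152.];134 [ 17. 125. 147.];136 [ 17. 124. 149.];138 [ 18. 125. 154.];140 [ 18. 125. 150.];142 [ 18. 125. 148.];144 [ 17. 124. 152.];146 [ 17. 125. 153.];148 [ 18. 114. 154.];150 [ 18. 100. 164.];152 [ 19.  99. 169.];154 [ 19. 101. 171.];156 [ 16. 137. 164.];158 [ 16. 139. 150.];
pad [[0.6351 0.2625 0.009 ]
 [0.6429 0.2129 0.009 ]
 [0.5931 0.2053 0.009 ]
 [0.5855 0.2545 0.009 ]] [0.61415516 0.23381268 0.009     ]
[0.05014654 0.05039589 0.04981952] [ -81.01175191 -171.26944986   98.84469275]
```

View pics/w2.png

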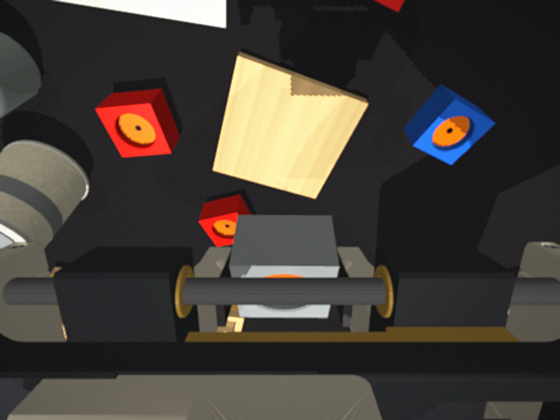

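The wrist view shows the block held square between the fingers, with its front face spanning rows 215–265 and columns 234–338. I check the in-hand offset from those edges and work out the hover.

```bash
python3 - <<'E'
from h import *
s=get_state();p=camera_params('wrist');T=s['eef_pos'];R0=R.from_euler('xyz',s['ee_rot']);M=R0.as_matrix()
h=np.array([M[0,0],M[1,0],0]);h/=np.linalg.norm(h)   # 'front' dir
g=cv2.cvtColor(cv2.imread('pics/w2.png'),cv2.COLOR_BGR2GRAY).astype(int)
print(g[205:275:1,262].tolist())
for r,z in((215,T[2]-.0127),(264.5,T[2]+.0213)):
    X=onz(p,285,r,z);print('front edge ahead of TCP',(X-T)@h)
G=T-M[:,2]*.0188;print('grasp ahead of TCP',(G-T)@h,'sin',M[2,2])
c=np.array([.615,.234]);yaw=-1.3875;Rt=R.from_euler('xyz',[np.pi,0,yaw])*R.from_rotvec([0,-.5,0]);z=Rt.as_matrix()[:,2]
hh=np.array([np.cos(yaw),np.sin(yaw)])
for off in(.008,):
    Gp=np.r_[c+hh*off,.037];Tp=Gp+z*.0188
    print('place T',Tp);print('hover',delta(Tp-z*.14,Rt=Rt))
    print('from hover to place: z 14cm')
E
```

```text
[37, 38, 39, 37, 37, 39, 37, 34, 36, 53, 77, 86, 87, 88, 87, 87, 86, 88, 88, 87, 87, 87, 88, 88, 88, 88, 89, 88, 88, 89, 88, 88, 87, 88, 88, 88, 88, 88, 88, 86, 87, 87, 87, 88, 87, 87, 86, 86, 86, 86, 86, 86, 86, 86, 87, 86, 87, 86, 83, 87, 118, 170, 189, 191, 191, 191, 190, 190, 190, 190]
front edge ahead of TCP 0.026393436388300176
front edge ahead of TCP 0.027477854921095127
grasp ahead of TCP 0.008973751487122782 sin -0.8786781075110703
place T [0.61481532 0.23499623 0.02050145]
hover (array([-28.22, -32.14,  20.43]), array([ 0.091, -0.002,  0.185]))
from hover to place: z 14cm
```

```bash
python3 -m creep '[[[4.5,-28.2,-32.1,20.4,0.091,0,0.185],[4.5,-28.2,-32.1,20.4,0.091,0,0.185],[4.5,-28.2,-32.1,20.4,0.091,0,0.185],[4.5,-28.2,-32.1,20.4,0.091,0,0.185],[4.5,-28.2,-32.1,20.4,0.091,0,0.185],[4.5,-28.2,-32.1,20.4,0.091,0,0.185],[4.5,-28.2,-32.1,20.4,0.091,0,0.185],[4.5,-28.2,-32.1,20.4,0.091,0,0.185],[4.5,-28.2,-32.1,20.4,0.091,0,0.185],[4.5,-28.2,-32.1,20.4,0.091,0,0.185],[4.5,-28.2,-32.1,20.4,0.091,0,0.185]]]'
python3 - <<'E'
from h import *
s=get_state();yaw=-1.3875;Rt=R.from_euler('xyz',[np.pi,0,yaw])*R.from_rotvec([0,-.5,0])
print(delta([.6148,.2350,.0205],Rt=Rt))
cv2.imwrite('pics/v3.png',np.hstack([cv2.resize(grab_frame(n)[a:b,c:d],(400,600)) for n,a,b,c,d in(('top',80,290,70,210),('side',150,360,120,260))]))
E
```

```text
t: 5.12
eef_pos: [0.6257, 0.1677, 0.1418]
ee_rot: [3.137, 0.5, -1.391]
force: [0.2, 0.2, -0.9]
width: 0.0521
gripper_force: 20.0
(array([-0.17, -0.19, 13.91]), array([ 0.003,  0.   , -0.003]))
```

View pics/v3.png

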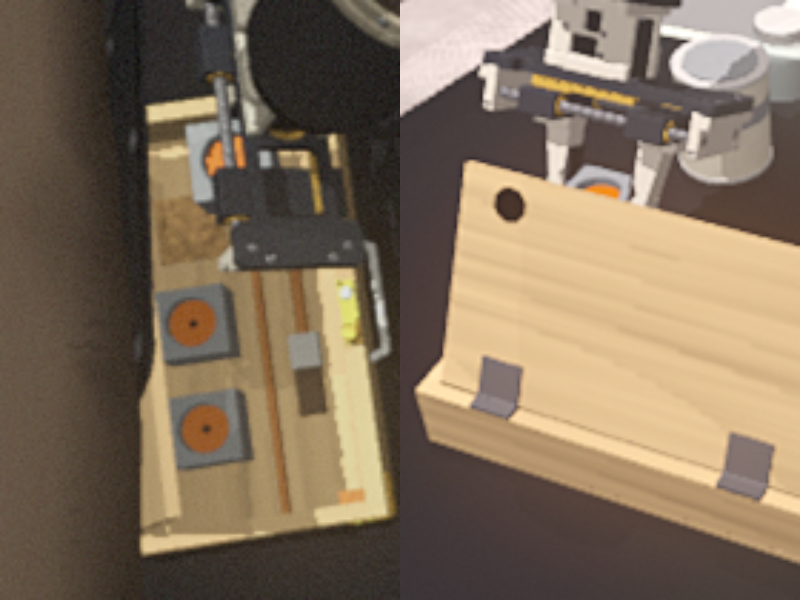

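The top crop shows the block hovering above and behind the pad in front of the lid edge, with the packed blocks undisturbed at crop (193,323) and (207,428). The side crop shows the gripper clear of the lid. I descend in steps.

```bash
python3 -m creep '[[[4.5,-0.17,-0.2,3,0,0,0],[4.5,-0.17,-0.2,6,0,0,0],[4.5,-0.17,-0.2,9,0,0,0],[4.5,-0.17,-0.2,9,0,0,0]]]'
python3 - <<'E'
from h import *
s=get_state();yaw=-1.3875;Rt=R.from_euler('xyz',[np.pi,0,yaw])*R.from_rotvec([0,-.5,0])
print(delta([.6148,.2350,.0205],Rt=Rt))
cv2.imwrite('pics/v4.png',np.hstack([cv2.resize(grab_frame(n)[a:b,c:d],(400,600)) for n,a,b,c,d in(('top',80,290,70,210),('side',100,415,80,290))]))
E
```

```text
t: 5.72
eef_pos: [0.6181, 0.2128, 0.0622]
ee_rot: [3.133, 0.5, -1.392]
force: [-0.0, -0.2, -0.0]
width: 0.0518
gripper_force: 20.0
(array([ 0.03, -0.11,  4.73]), array([ 0.006,  0.   , -0.004]))
```

View pics/v4.png

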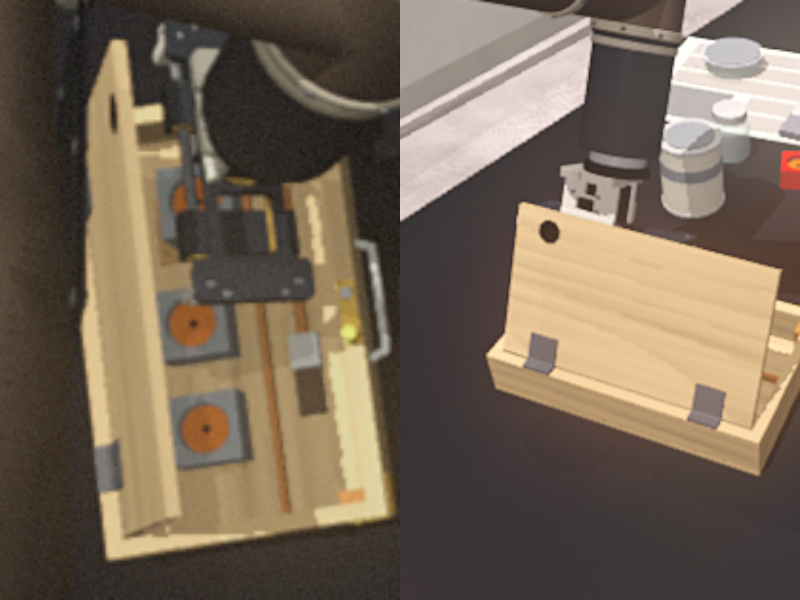

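All clear of the lid, and the packed blocks have not moved. I go down to the pad.

```bash
python3 -m creep '[[[4.5,0.03,-0.05,2,0.006,0,-0.004],[4.5,0.03,-0.08,3.6,0.006,0,-0.004],[4.5,0.03,-0.1,4.2,0.006,0,-0.004],[4.5,0.03,-0.1,4.4,0.006,0,-0.004],[4.5,0.03,-0.1,4.4,0.006,0,-0.004]]]'
python3 - <<'E'
from h import *
s=get_state();yaw=-1.3875;Rt=R.from_euler('xyz',[np.pi,0,yaw])*R.from_rotvec([0,-.5,0])
print(delta([.6148,.2350,.0205],Rt=Rt))
E
```

```text
t: 6.45
eef_pos: [0.617, 0.2336, 0.0257]
ee_rot: [-3.137, 0.5, -1.385]
force: [-0.2, -0.3, -1.6]
width: 0.052
gripper_force: 20.0
(array([0.09, 0.2 , 0.54]), array([-0.004,  0.   ,  0.003]))
```

```bash
python3 -m creep '[[[4.5,0.05,0.1,0.3,0,0,0],[4.5,0.05,0.1,0.45,0,0,0],[4.5,0.05,0.1,0.45,0,0,0]]]'
python3 - <<'E'
from h import *
s=get_state();yaw=-1.3875;Rt=R.from_euler('xyz',[np.pi,0,yaw])*R.from_rotvec([0,-.5,0])
print(delta([.6148,.2350,.0205],Rt=Rt))
E
```

```text
t: 6.82
eef_pos: [0.6154, 0.2352, 0.0211]
ee_rot: [-3.137, 0.5, -1.385]
force: [0.2, 0.2, -0.6]
width: 0.0517
gripper_force: 20.0
(array([0.04, 0.06, 0.05]), array([-0.003,  0.   ,  0.002]))
```

```bash
python3 -m creep '[[[4.5,0.04,0.05,0.08,0,0,0],[4.5,0.04,0.05,0.08,0,0,0],[4.5,0.04,0.05,0.08,0,0,0]]]'
```

```text
t: 7.2
eef_pos: [0.6152, 0.2352, 0.0207]
ee_rot: [-3.136, 0.5, -1.385]
force: [-0.8, -0.1, 2.4]
width: 0.0518
gripper_force: 20.0
```

```bash
python3 -m creep '[[[6.0,0,0,0,0,0,0],[6.0,0,0,0,0,0,0],[6.0,0,0,0,0,0,0],[6.0,0,0,0,0,0,0],[6.0,0,0,-2,0,0,0],[6.0,0,0,-6,0,0,0],[6.0,0,0,-12,0,0,0],[6.0,0,0,-17,0,0,0],[6.0,0,0,-17,0,0,0]]]'
```

```text
t: 8.32
eef_pos: [0.6322, 0.1525, 0.1756]
ee_rot: [-3.127, 0.499, -1.382]
force: [-0.7, 1.5, -0.3]
width: 0.0601
gripper_force: 0.0
```

Released and withdrawn. I move the arm clear so the top camera can check the placing.

```bash
python3 - <<'E'
from h import *
Rt=R.from_euler('xyz',[np.pi,0,-1.3875])
print(delta([.56,-.1,.32],Rt=Rt))
E
```

```text
(array([ 13.69,  11.47, -24.07]), array([-0.013,  0.499,  0.002]))
```

```bash
python3 -m creep '[[[3,0,0,-6,0,0.1,0],[3,7,6,-14,0,0.3,0],[1,13.7,11.5,-24,-0.01,0.5,0],[0,13.7,11.5,-24,-0.01,0.5,0],[0,13.7,11.5,-24,-0.01,0.5,0],[0,13.7,11.5,-24,-0.01,0.5,0]]]'
python3 - <<'E'
from h import *
t=camera_params('top');f=grab_frame('top');cv2.imwrite('pics/top5.png',f);hsv=cv2.cvtColor(f,cv2.COLOR_BGR2HSV)
m=cv2.inRange(hsv,(3,150,90),(20,255,255))
for c in cv2.findContours(m,0,2)[0]:
    if cv2.contourArea(c)>50:
        M=cv2.moments(c);u=M['m10']/M['m00'],M['m01']/M['m00']
        if u[0]<160: print('rec',np.round(u,1),cv2.contourArea(c),onz(t,*u,.042).round(4))
cv2.imwrite('pics/crop5.png',cv2.resize(f[85:285,70:220],(450,600),interpolation=cv2.INTER_CUBIC))
print(proj(t,[.615,.234,.042]))
E
```

```text
t: 9.07
eef_pos: [0.5579, -0.1004, 0.3169]
ee_rot: [3.14, -0.001, -1.387]
force: [-1.2, 0.7, -0.7]
width: 0.0057
gripper_force: 0.0
rec [137.2 192.3] 163.5 [0.537  0.2195 0.042 ]
rec [135.1 155.7] 111.5 [0.6163 0.2292 0.042 ]
[132.85636491 156.27055471]
```

View pics/crop5.png

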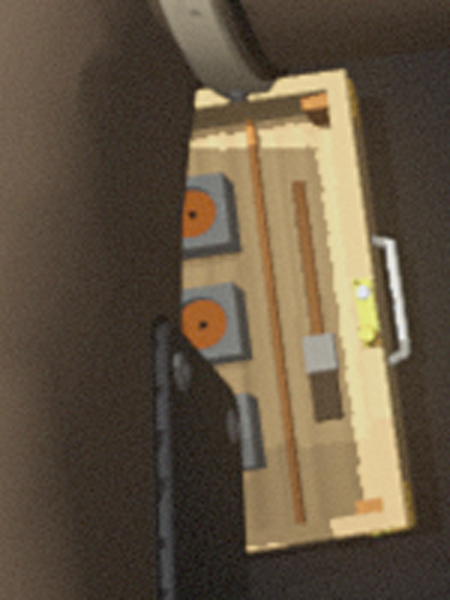

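```bash
python3 -m creep '[[[0,16,23,0,0,0,0],[0,16,23,0,0,0,0],[0,16,23,0,0,0,0],[0,16,23,0,0,0,0],[0,16,23,0,0,0,0],[0,16,23,0,0,0,0]]]'
python3 - <<'E'
from h import *
t=camera_params('top');f0=cv2.imread('pics/top0.png')
f=grab_frame('top');cv2.imwrite('pics/top6.png',f)
for n,F in(('before',f0),('now',f)):
    hsv=cv2.cvtColor(F,cv2.COLOR_BGR2HSV);m=cv2.inRange(hsv,(3,150,90),(20,255,255))
    for c in cv2.findContours(m,0,2)[0]:
        if cv2.contourArea(c)>50:
            M=cv2.moments(c);u=M['m10']/M['m00'],M['m01']/M['m00']
            if u[0]<160:
                x,y=int(u[0]),int(u[1]);P=hsv[y-6:y+7,x-6:x+7,2].astype(float)
                w=np.clip(np.median(P)-25-P,0,None);yy,xx=np.mgrid[y-6:y+7,x-6:x+7]
                hole=((w*xx).sum()/w.sum(),(w*yy).sum()/w.sum()) if w.sum() else (0,0)
                print(n,np.round(u,2),cv2.contourArea(c),onz(t,*u,.042).round(4),'hole',np.round(hole,1),onz(t,*hole,.033).round(4))
cv2.imwrite('pics/crop6.png',cv2.resize(f[105:285,80:220],(467*1,600),interpolation=cv2.INTER_CUBIC))
E
```

```text
t: 9.88
eef_pos: [0.361, -0.298, 0.3148]
ee_rot: [3.135, 0.001, -1.387]
force: [0.4, 1.2, 0.4]
width: 0.0005
gripper_force: 0.0
before [141.43 229.46] 176.5 [0.4585 0.2052 0.042 ] hole [139.7 228.2] [0.4617 0.2115 0.033 ]
before [136.96 192.49] 168.0 [0.5367 0.2199 0.042 ] hole [133.7 190.6] [0.5419 0.2297 0.033 ]
now [141.45 229.47] 176.0 [0.4585 0.2052 0.042 ] hole [139.8 228.3] [0.4616 0.2113 0.033 ]
now [136.93 192.48] 169.0 [0.5367 0.22   0.042 ] hole [133.8 190.5] [0.5421 0.2297 0.033 ]
now [133.24 155.77] 158.5 [0.6161 0.2333 0.042 ] hole [131.3 153. ] [0.6244 0.2408 0.033 ]
```

View pics/crop6.png

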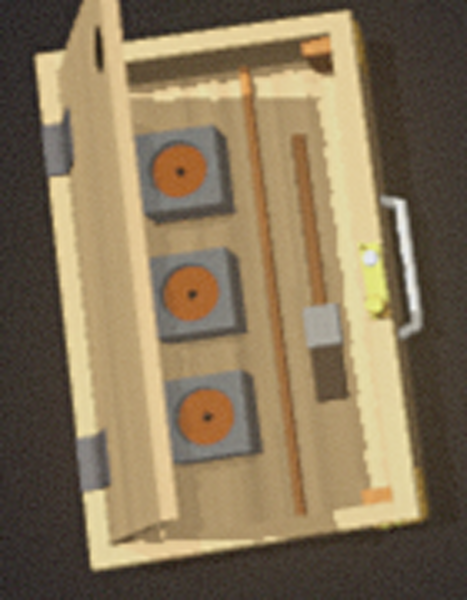

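The crop shows all three blocks in one row with no cork visible: the new one at (180,172), and the packed ones at (192,293) and (207,416), unmoved to 0.1 mm. The new block is within about 1.7 mm of line. The button lies along the wall at (372,255) to (376,303). Now the lid.

```bash
cat >> h.py <<'E'
X=np.array([np.cos(np.radians(100.5)),np.sin(np.radians(100.5)),0]);Y=np.array([-X[1],X[0],0])
def case(x,y,z): return np.array([.5414,.1935,0])+(x*X+y*Y)/1000+np.array([0,0,z/1000])
def incase(P):
    d=np.asarray(P)-[.5414,.1935,0]; return np.round(np.array([d@X,d@Y,d[2]])*1000,1)
E
python3 - <<'E'
from h import *
print(delta(case(75,-30,285),-1.3875))
E
```

```text
(array([-52.46, -29.69,   2.83]), array([0.006, 0.001, 0.001]))
```

```bash
python3 -m creep '[[[0,-52.5,-29.7,2.8,0,0,0],[0,-52.5,-29.7,2.8,0,0,0],[0,-52.5,-29.7,2.8,0,0,0],[0,-52.5,-29.7,2.8,0,0,0],[0,-52.5,-29.7,2.8,0,0,0],[0,-52.5,-29.7,2.8,0,0,0],[0,-52.5,-29.7,2.8,0,0,0],[0,-52.5,-29.7,2.8,0,0,0],[0,-52.5,-29.7,2.8,0,0,0],[0,-52.5,-29.7,2.8,0,0,0],[0,-52.5,-29.7,2.8,0,0,0],[0,-52.5,-29.7,2.8,0,0,0]]]'
python3 - <<'E'
from h import *
s=get_state();print(incase(s['eef_pos']),delta(case(75,-30,188),-1.3875))
for ph in(1.25,1.1,.95,.8,.65,.5,.35,.2,.1,.03,0):
    x=88-150*np.cos(ph)+9.5;z=56+150*np.sin(ph); print(ph,round(x,1),round(z,1),'rel to start(75,188) tx,tz cm',round((75-x)/10,2),round((188-z)/10,2))
E
```

```text
t: 11.42
eef_pos: [0.5561, 0.2745, 0.2847]
ee_rot: [3.134, -0.001, -1.383]
force: [-1.0, -0.7, 0.7]
width: 0.0006
gripper_force: 0.0
[ 77.  -29.2 284.7] (array([ 0.19, -0.15,  9.66]), array([ 0.007, -0.001,  0.004]))
1.25 50.2 198.3 rel to start(75,188) tx,tz cm 2.48 -1.03
1.1 29.5 189.7 rel to start(75,188) tx,tz cm 4.55 -0.17
0.95 10.2 178.0 rel to start(75,188) tx,tz cm 6.48 1.0
0.8 -7.0 163.6 rel to start(75,188) tx,tz cm 8.2 2.44
0.65 -21.9 146.8 rel to start(75,188) tx,tz cm 9.69 4.12
0.5 -34.1 127.9 rel to start(75,188) tx,tz cm 10.91 6.01
0.35 -43.4 107.4 rel to start(75,188) tx,tz cm 11.84 8.06
0.2 -49.5 85.8 rel to start(75,188) tx,tz cm 12.45 10.22
0.1 -51.8 71.0 rel to start(75,188) tx,tz cm 12.68 11.7
0.03 -52.4 60.5 rel to start(75,188) tx,tz cm 12.74 12.75
0 -52.5 56.0 rel to start(75,188) tx,tz cm 12.75 13.2
```

```bash
python3 -m creep '[[[0,0.2,0,5,0,0,0],[0,0.2,0,9.7,0,0,0],[0,2.5,0,9.4,0,0,0],[0,4.7,0,9.5,0,0,0],[0,5.7,0,10.1,0,0,0],[0,6.7,0,10.7,0,0,0],[0,7.6,0,11.4,0,0,0],[0,8.4,0,12.1,0,0,0],[0,9.2,0,13,0,0,0],[0,9.9,0,13.8,0,0,0],[0,10.5,0,14.7,0,0,0],[0,11.1,0,15.7,0,0,0],[0,11.1,0,15.7,0,0,0]]]'
python3 - <<'E'
from h import *
s=get_state();print(incase(s['eef_pos']))
cv2.imwrite('pics/v7.png',grab_frame('side'))
E
```

```text
t: 13.05
eef_pos: [0.5757, 0.1633, 0.1273]
ee_rot: [3.133, -0.001, -1.385]
force: [0.8, 0.4, 0.6]
width: 0.0004
gripper_force: 0.0
[-35.9 -28.2 127.3]
```

View pics/v7.png

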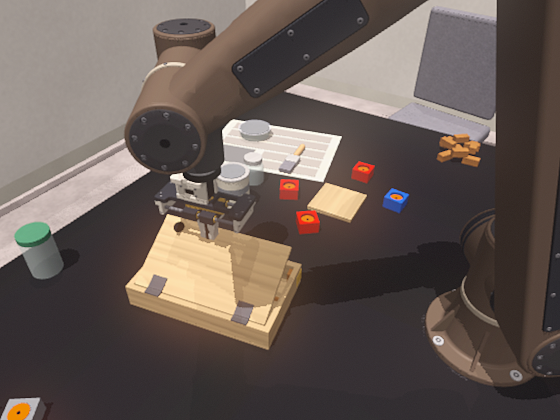

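The side view shows the lid about halfway down, with the fingertips on its outer face near the free edge at about (210,232). I continue.

```bash
python3 -m creep '[[[0,0.5,0,1,0,0,0],[0,0.9,0,2,0,0,0],[0,1.2,0,3,0,0,0],[0,1.5,0,4.1,0,0,0],[0,1.7,0,5,0,0,0],[0,1.8,0,5.8,0,0,0],[0,1.8,0,6.5,0,0,0],[0,1.8,0,6.9,0,0,0],[0,1.8,0,6.9,0,0,0]]]'
python3 -m creep '[[[0,0,0,0.15,0,0,0],[0,0,0,0.3,0,0,0],[0,0,0,0.3,0,0,0]]]'
```

```text
t: 14.22
eef_pos: [0.5791, 0.1464, 0.0592]
ee_rot: [3.135, 0.0, -1.385]
force: [-0.7, 0.1, 0.6]
width: 0.0005
gripper_force: 0.0
t: 14.6
eef_pos: [0.5794, 0.1466, 0.0566]
ee_rot: [3.136, 0.0, -1.385]
force: [1.5, -0.4, -0.0]
width: 0.0004
gripper_force: 0.0
```

```bash
python3 -m creep '[[[0,0,0,0.1,0,0,0],[0,0,0,0.1,0,0,0]]]' | grep -E "pos|force"
python3 -m creep '[[[0,0,0,0.1,0,0,0],[0,0,0,0.1,0,0,0]]]' | grep -E "pos|force"
```

```text
eef_pos: [0.5794, 0.1466, 0.0563]
force: [-2.6, 0.2, 6.9]
gripper_force: 3.1
eef_pos: [0.5795, 0.1466, 0.0562]
force: [-6.7, 0.5, 13.9]
gripper_force: 6.9
```

The lid is seated: z stopped at 56 mm and the force is rising. I lift and locate the button by its brass colour.

```bash
python3 -m creep '[[[0,0,0,-3,0,0,0],[0,0,0,-9,0,0,0],[0,-1,0,-14,0,0,0],[0,-1,0,-14,0,0,0],[0,-1,0,-14,0,0,0]]]'
python3 - <<'E'
from h import *
t=camera_params('top');f=cv2.imread('pics/top6.png');hsv=cv2.cvtColor(f,cv2.COLOR_BGR2HSV)
def show(n,f,p,lo,hi,box):
    h=cv2.cvtColor(f,cv2.COLOR_BGR2HSV);m=cv2.inRange(h,lo,hi)
    for c in cv2.findContours(m,0,2)[0]:
        if cv2.contourArea(c)>12:
            M=cv2.moments(c);u=(M['m10']/M['m00'],M['m01']/M['m00']);w=incase(onz(p,*u,.065))
            if abs(w[0]+93)<60 and abs(w[1])<80:
                r=cv2.boxPoints(cv2.minAreaRect(c));print(n,np.round(u,1),cv2.contourArea(c),w,'box z.061:',[incase(onz(p,*q,.061))[:2].tolist() for q in r])
for v in range(176,202,2): print(v,[tuple(int(k) for k in hsv[v,u]) for u in range(187,197,2)])
print('exp knob a=0',proj(t,case(-93,32,79)),'pivot',proj(t,case(-93,0,61)))
show('top6',f,t,(22,130,140),(35,255,255),0)
s=get_state();p=camera_params('wrist');w=grab_frame('wrist');cv2.imwrite('pics/w8.png',w);print(incase(s['eef_pos']))
a=proj(p,case(-93,0,61));b=proj(p,case(-93,32,79));print('wrist exp pivot',a,'knob',b)
show('wrist',w,p,(22,130,100),(35,255,255),0)
E
```

```text
t: 15.72
eef_pos: [0.5779, 0.1565, 0.1944]
ee_rot: [3.136, 0.001, -1.385]
force: [-0.3, -0.4, -0.8]
width: 0.0005
gripper_force: 0.0
176 [(21, 79, 227), (22, 77, 228), (21, 75, 227), (21, 83, 216), (19, 114, 101)]
178 [(28, 94, 227), (29, 112, 212), (30, 110, 229), (27, 106, 210), (18, 110, 104)]
180 [(25, 94, 224), (29, 62, 218), (33, 20, 230), (29, 117, 201), (19, 96, 122)]
182 [(22, 78, 227), (36, 6, 230), (113, 10, 237), (29, 58, 202), (20, 112, 118)]
184 [(22, 79, 226), (29, 62, 218), (33, 29, 199), (31, 103, 232), (21, 122, 119)]
186 [(21, 80, 227), (29, 109, 227), (30, 119, 228), (30, 113, 233), (25, 116, 156)]
188 [(20, 76, 228), (29, 102, 225), (31, 116, 228), (31, 112, 231), (26, 113, 171)]
190 [(22, 75, 225), (26, 96, 226), (31, 116, 228), (31, 113, 230), (29, 123, 183)]
192 [(25, 67, 227), (24, 90, 227), (31, 111, 228), (30, 109, 229), (29, 112, 210)]
194 [(25, 69, 226), (23, 93, 214), (29, 125, 225), (28, 125, 226), (29, 121, 201)]
196 [(25, 70, 227), (29, 94, 227), (31, 113, 228), (31, 113, 233), (22, 152, 151)]
198 [(25, 66, 227), (22, 79, 227), (27, 130, 208), (28, 135, 185), (20, 157, 140)]
200 [(26, 70, 225), (20, 81, 227), (25, 112, 201), (23, 119, 156), (20, 106, 173)]
exp knob a=0 [192.43568431 196.17136882] pivot [191.81884473 182.5687793 ]
[-43.1 -29.1 194.4]
wrist exp pivot [313.14587005 155.6593302 ] knob [350.11808403 157.45003789]
```

```bash
python3 - <<'E'
from h import *
p=camera_params('wrist');w=cv2.imread('pics/w8.png');h=cv2.cvtColor(w,cv2.COLOR_BGR2HSV)
m=cv2.inRange(h,(26,85,80),(36,255,255));m[:120]=0;m[200:]=0;m[:,:270]=0;m[:,400:]=0
for c in cv2.findContours(m,0,2)[0]:
    if cv2.contourArea(c)>15: r=cv2.boundingRect(c);print(cv2.contourArea(c),r)
ys,xs=np.nonzero(m)
for y in range(135,180,2):
    print(y,''.join('#' if m[y,x] else '.' for x in range(295,375)))
for a in(-.45,-.3,-.15,0.05):
    k=case(-93-32*np.sin(-a)*1,32*np.cos(a),79);print(a,proj(p,k),proj(p,k-[0,0,.018]),proj(p,case(-93-38*np.sin(-a),38*np.cos(a),61)))
E
```

```text
135 ................................................................................
137 ................................................................................
139 ................................................................................
141 ................................................................................
143 ................................................................................
145 ................................................................................
147 ................................................................................
149 ................................................................................
151 ................................................................................
153 ................................................................................
155 ................................................................................
157 ................................................................................
159 ............................................................................
[... 512 characters left out ...]
..
173 ................................................................................
175 ................................................................................
177 ................................................................................
179 ................................................................................
-0.45 [347.17367528 142.15890346] [343.14107771 141.36960688] [348.94113105 138.5758539 ]
-0.3 [348.80635893 147.23913201] [344.69190045 146.14360004] [350.75538061 144.26836946]
-0.15 [349.65428579 152.50862112] [345.50708117 151.09830029] [351.69131937 150.16631431]
0.05 [349.55293559 159.61761073] [345.43729438 157.78719483] [351.56343819 158.1125319 ]
```

```bash
python3 - <<'E'
from h import *
w=cv2.imread('pics/w8.png');h=cv2.cvtColor(w,cv2.COLOR_BGR2HSV)
for ch in (0,1,2):
    print('HSV'[ch])
    for y in range(130,180,3): print(y,' '.join('%3d'%h[y,x,ch] for x in range(297,375,3)))
E
```

```text
H
130 150   0  15 160 150 120 150   0 165 150  60 165 120 105 150 170  30 170 135 135 140  45   0  30 135  20
133   0   0  10  30  15 120  20  10  45  15   0  30  30  10  30   0  45  60 150 120 120   0  60 120 165 120
136  25  24  24  24  26  24  24  22  26  24  24  24  24  24  24  24  24  24  27  90  30 165 150   0   0 135
139  23  23  23  21  21  21  23  25  23  23  23  23  23  21  23  21  25  23  25   0   0 165  60  15 165  90
142  30  20   0  30   0  15  15  10  30  15  15  15  30   0   0  30  30  23  25  40 135  30  15 135  30 150
145 120 135 120 130   0  90 120 135 135 100 120 150 100 110 105 130 105  20  24  26 135 110 120 120 100 150
148  17  17  17  17  17  18  17  17  17  16  17  16  18  17  17  18  17  17  23  25  17  18  18  17  18  18
151  18  18  18  18  18  18  18  18  18  18  18  18  18  19  19  19  19  19  19  17  18  18  18  18  18  18
154  18  18  19  21  21  19  19  21  21  21  21  21  21  21  21  20  20  20  20  18  18  18  18  18  18  18
157  18  18  19  21  19  25  26  19  21  21  21  21  21  20  21  20  20  22  21  20  18  18  18  18  19  18
160  18  18  19  2
[... 3713 characters left out ...]
 223 226 105 207 224 220 213 193 192 192 193 193 193
163 191 192 156 221 223 199 202 222 223 222 222 222 222 222 222 198 155 215 211 203 193 193 193 193 193 192
166 163 162 159 178 167 161 166 163 158 164 163 158 159 163 161 155 181 147 160 160 161 161 161 161 159 160
169 210 206 205 254 254 211 206 208 207 207 208 207 206 206 207 225 255 202 209 209 208 209 209 208 208 206
172 240 253 249 251 251 252 248 245 252 252 247 240 253 251 247 250 252 201 202 201 200 201 200 201 199 201
175 251 251 251 251 251 251 251 251 251 251 251 251 251 251 251 251 250 216 200 199 201 199 198 199 200 198
178 251 251 251 251 251 251 251 251 251 251 251 251 251 251 251 251 251 253 200 199 201 200 200 199 199 200
```

```bash
python3 - <<'E'
from h import *
p=camera_params('wrist');w=cv2.imread('pics/w8.png');h=cv2.cvtColor(w,cv2.COLOR_BGR2HSV)
m=cv2.inRange(h,(15,160,90),(35,255,255));m[:145]=0;m[166:]=0;m[:,:295]=0;m[:,370:]=0
for y in range(148,168): print(y,''.join('#' if m[y,x] else '.' for x in range(297,370)))
s=get_state()
wh=cv2.inRange(h,(0,0,150),(179,40,255));wh[:150]=0;wh[166:]=0;wh[:,:303]=0;wh[:,330:]=0
ys,xs=np.nonzero(wh);piv=onz(p,xs.mean(),ys.mean(),.0615);print('piv px',xs.mean(),ys.mean(),len(xs),incase(piv))
k=onz(p,350,158.5,.075);print('knob approx',incase(k))
print('tcp',incase(s['eef_pos']),s['ee_rot'])
E
```

```text
148 .........................................................................
149 .........................................................................
150 .........................................................................
151 .........................................................................
152 ................................########################.................
153 .......#################################################.................
154 .......########.....####################################.................
155 .......######........#####################################...............
156 .......######.........#####################################..............
157 .......#####...........####################################..............
158 .......#####...........#######################.############..............
159 .......#####...........#######################.#############.............
160 .......#####...........#####################################.............
161 .......#####..........########################.############..............
162 .......######.........#####################################..............
163 .......#######.......#####################################...............
164 .......########....##########################....########................
165 .......####........................................#####.................
166 .........................................................................
167 .........................................................................
piv px 313.71153846153845 158.71153846153845 52 [-90.5   1.   61.5]
knob approx [-92.   33.2  75. ]
tcp [-43.3 -28.8 193.6] [ 3.13444734e+00  8.52044570e-05 -1.38485064e+00]
```

The wrist pixels put the screw at (314,159) and the knob at (350,159), so the pivot is at (-90.5,1) and the knob at (-91.5,33) in the case frame. The spacing is 32 mm as given, and the angle is about 0. I grip the knob lightly.

```bash
python3 -m creep '[[[3,4.8,6.2,4,0,0,0],[3,4.8,6.2,7,0,0,0],[3,4.8,6.2,10,0,0,0],[3,4.8,6.2,11.5,0,0,0],[3,4.8,6.2,12.6,0,0,0],[3,4.8,6.2,12.6,0,0,0],[0.8,4.8,6.2,12.6,0,0,0],[0.8,4.8,6.2,12.6,0,0,0],[0.8,4.8,6.2,12.6,0,0,0],[0.8,4.8,6.2,12.6,0,0,0],[0.8,4.8,6.2,12.6,0,0,0]]]' 8
python3 - <<'E'
from h import *
s=get_state();T=incase(s['eef_pos']);print(T)
for a in np.linspace(0,1.6,9): 
    x=-90.5+32*np.sin(a);y=1+32*np.cos(a);print(round(a,2),'tx',round(-(x-T[0])/10,2),'ty',round((y-T[1])/10,2))
E
```

```text
t: 17.15
eef_pos: [0.5259, 0.0979, 0.0694]
ee_rot: [3.137, 0.0, -1.384]
force: [-1.1, 1.0, 4.9]
width: 0.0111
gripper_force: 8.0
[-91.2  32.6  69.4]
0.0 tx -0.07 ty 0.04
0.2 tx -0.71 ty -0.02
0.4 tx -1.32 ty -0.21
0.6 tx -1.88 ty -0.52
0.8 tx -2.37 ty -0.93
1.0 tx -2.76 ty -1.43
1.2 tx -3.05 ty -2.0
1.4 tx -3.22 ty -2.62
1.6 tx -3.27 ty -3.25
```

```bash
python3 -m creep '[[[0.8,-0.05,0,-0.15,0,0,0],[0.8,-0.7,0,-0.15,0,0,0],[0.8,-1.3,-0.2,-0.15,0,0,0],[0.8,-1.9,-0.5,-0.15,0,0,0],[0.8,-2.35,-0.95,-0.15,0,0,0],[0.8,-2.75,-1.45,-0.15,0,0,0],[0.8,-2.75,-1.45,-0.15,0,0,0]]]'
```

```text
t: 18.02
eef_pos: [0.5327, 0.1279, 0.0697]
ee_rot: [3.132, 0.001, -1.385]
force: [-7.0, 5.2, 4.7]
width: 0.0116
gripper_force: 8.0
```

```bash
python3 -m creep '[[[0.8,-0.2,-0.1,0,0,0,0],[0.8,-0.4,-0.5,0,0,0,0],[0.8,-0.57,-0.95,0,0,0,0],[0.8,-0.62,-1.4,0,0,0,0],[0.8,-0.62,-1.7,0,0,0,0],[0.8,-0.62,-1.7,0,0,0,0]]]'
python3 - <<'E'
from h import *
s=get_state();T=incase(s['eef_pos']);F=s['force'];print(T,F@X,F@Y,np.arctan2(T[0]+90.5,T[1]-1))
E
```

```text
t: 18.77
eef_pos: [0.5495, 0.1371, 0.0696]
ee_rot: [3.134, 0.001, -1.385]
force: [-4.1, 4.0, -1.4]
width: 0.0113
gripper_force: 8.0
[-57.    2.3  69.6] 4.705300265456244 3.272857442450346 1.5320098184105628
```

```bash
python3 -m creep '[[[0.8,0.1,-0.15,0,0,0,0],[0.8,0.1,-0.3,0,0,0,0],[0.8,0.1,-0.3,0,0,0,0]]]'
python3 - <<'E'
from h import *
s=get_state();T=incase(s['eef_pos']);F=s['force'];print(T,F@X,F@Y,np.arctan2(T[0]+90.5,T[1]-1))
E
```

```text
t: 19.15
eef_pos: [0.5515, 0.1369, 0.0696]
ee_rot: [3.133, 0.001, -1.385]
force: [-9.6, 7.2, 1.6]
width: 0.0114
gripper_force: 8.0
[-57.5   0.4  69.6] 8.82580749319303 8.157625719423214 1.588976141867875
```

The pin stop is felt: 8 N against the travel at about 1.57. I release, lift straight up and check.

```bash
python3 -m creep '[[[3,0,0.1,0,0,0,0],[3,0,0.1,0,0,0,0],[3,0,0.1,0,0,0,0],[3,0,0.1,-3,0,0,0],[3,0,0.1,-8,0,0,0],[3,-4,0.1,-13,0,0,0],[3,-4,0.1,-13,0,0,0],[3,-4,0.1,-13,0,0,0]]]'
python3 - <<'E'
from h import *
p=camera_params('wrist');w=grab_frame('wrist');cv2.imwrite('pics/w9.png',w);h=cv2.cvtColor(w,cv2.COLOR_BGR2HSV)
a=proj(p,case(-90.5,1,61.5));k=proj(p,case(-58.5,1,79));print('exp pivot',a,'knob',k,incase(get_state()['eef_pos']))
m=cv2.inRange(h,(15,155,60),(36,255,255))
u,v=int(a[0]),int(a[1])
for y in range(v-14,v+60,2): print(y,''.join('#' if m[y,x] else '.' for x in range(u-40,u+40)))
E
```

```text
t: 20.15
eef_pos: [0.5456, 0.1755, 0.2003]
ee_rot: [3.136, 0.001, -1.384]
force: [0.6, -0.2, -1.3]
width: 0.0298
gripper_force: 0.0
exp pivot [285.23859152 131.8797433 ] knob [285.27859004 167.30123682] [-18.9  -0.5 199.5]
117 ................................................................................
119 ................................................................................
121 ..................................#############.................................
123 .................................###############................................
125 ..................................#############.................................
127 ..................................####....#####.................................
129 ..................................##.........##.................................
131 ..................................#...........#.................................
133 ..................................#...........#.................................
135 ..................................##.........##.................................
137 .......................
[... 1567 characters left out ...]
....................
175 ................................................................................
177 ................................................................................
179 ................................................................................
181 ................................................................................
183 ................................................................................
185 ................................................................................
187 ................................................................................
189 ................................................................................
```

The brass arm now runs straight down the picture, from the screw at (285,132) to the knob at (285,168), square across the lid. The arm is clear, so I hand in.

```bash
python3 -c "
from station import *
print(job_done())"
```

```text
the job is handed in; nothing more can be done
None
```

I set the block recess up on the cork pad within about 2 mm of line, without shifting the packed blocks, closed the lid flush, turned the button square across it, and handed the job in at about 20 s; no verdict came back.

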